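Sort loose guitar hardware into the repair bench's parts trays

ROBOT

A 6-joint arm with a two-finger parallel gripper is mounted at the origin on the work surface. World frame = base frame: x ahead of the robot, y to its left, z up, the work surface at z = 0. Lengths are in m, angles in degrees, forces in N, time in s.
With the tool pointing down it reaches from about 0.35 to 0.875 m from the base axis. Payload 4.2 kg.
Tool frame: the origin (TCP) lies between the finger pads; the fingertips stand 11 mm ahead of it and the grasp point (between the pads) lies 8 mm behind it; z points along the fingers, y is the direction in which the jaws open and shut (so a half turn about z gives the same grasp; the last joint's range is limited). The gripper opens to 87 mm and grips with 3 to 60 N. Pads are 19 mm wide; open, the fingers measure 117 mm over their backs; the gripper's body (75 mm by 190 mm) begins 51 mm behind the grasp point.
Start: joints at [-58.064, 22.042, 0.453, 0, -68.411, -14.817], TCP at [0.184, -0.597, 0.234] pointing down, gripper open.
Joint ranges: [-179.83, 179.83], [-69.29, 118.12], [-61.27, 80.66], [-181.25, 117.63], [-171.15, -9.14], [-177.46, 177.46]. Speed limits (degrees/s): [159.86, 159.86, 180, 180, 180, 180].

INTERFACE

Orientations are given as a 3x3 rotation matrix whose columns are the frame's x, y, z axes.
In Python, from station import sense, capture, get_calibration, finish_job, search_frame, cut_out gives the robot as it stands.
- The arm moves only by the tool arm_command, never from a script. Its argument "rows" is a list of rows, each an object with "fingers": the opening in per cent of the stroke, from 0 (shut) to 100 (fully open); "travel": the shift along the tool's x, y, z in cm, a list of three; "roll": the turn about the tool's z in degrees. A call has 1 to 10 rows; each row is the pose to reach, as a shift and turn from the pose commanded when the call began, along the tool's axes at that moment; what a row does not reach only later rows make up. A row lasts 1/10 s, in which the tool goes at most 50 mm and 8.59 degrees, less where a joint would pass 70% of its speed; a pose out of reach is approached as far as the arm can. A call with a gripper value outside its range is refused whole. The fingers move at their own pace and stop on an object; the grip force is fixed at half the most. Time passes only in rows, so rows that repeat a pose let the fingers close. It gives the time, the measured TCP pose, the force and the opening at its end, in the units of the state.
- sense(): the state, without advancing time (a new reading comes with each control period).
- capture(name): name is "side" or "top"; returns (picture, depth): 420x560x3 uint8, red, green, blue; 420x560 float32, m along the optical axis (not along the pixel's ray), 0 where there is no reading.
- get_calibration(name): a dict with "fov_y" (degrees; the focal length in pixels is half the picture's height over the tangent of half this angle, whatever the lens; pixels are square), "cx", "cy" (the principal point, pixels), "distortion" ([k1, k2, p1, p2, k3] as OpenCV has them; the pictures are not rectified), "origin" and "attitude" of the camera in the world. Camera axes: x right, y down, z forward; pixel columns grow to the right and rows downward; lengths in m; the calibration is good to about 2 mm. A picture is of the moment at which its call begins. get_calibration takes no time and is no camera call.
- finish_job(): hands the job in, once; it reports no verdict.
Trained networks look in the newest picture that a camera, given by its name, has taken for a name from the list of things; names that differ only in an ending like _2 or _b are one class to them, and where a whole thing is asked for, a point or a joint stands for the part that bears it (a point fixed in the world has none). Each returns a list of dicts, best first, with "p" (0 to 1); they miss things now and then, are a little off and sometimes report something else, mostly with a low value. They report only what shows in the picture. A call takes as long as a camera call. They do not tell look-alikes from the thing itself.
- search_frame(camera, label): "position" ([x, y, z] in m, in world coordinates, good to about 4 mm: the middle of the surface that is visible of it).
- cut_out(camera, label): "mask" (420x560 bool, what is visible of it).
The state is a dict: "time_s": time; "joints": joint angles; "joint_velocities": joint speeds; "effort": joint torques, N m; "tcp_pos": TCP position; "ee_rot": TCP orientation; "wrist_force": force on the tool from outside, world axes, zero at the start; "moment": the same for the moment, N m; "gripper_width": opening from 0.0 (shut) to 1.0 (fully open).
Only numpy, scipy, OpenCV 4.12 (cv2) and the standard library are available. Lean on these libraries where they do the work, as an engineer would, in place of code of your own. Each camera call takes 0.05 s, during which the arm holds its last target. There are 200 camera calls.

TASK

Hardware taken off guitars under repair lies mixed on the bench: sort it into the parts trays. Lay the wide chrome pickup flat in the wide cut-out of the foam tray and the narrow white pickup flat in the narrow one; stand both tuning machines side by side in the empty bay of the tray that holds tuners, and the amber knob in the empty bay of the tray that holds knobs, everything down on the tray floor and the same way up as it lies now. Leave the screwdriver and the cutters where they are.

Things in the scene. Friction and masses are not known exactly. Their poses are not given: they have to be found in the camera images.
- humbucker: Wide guitar pickup with chrome cover, lying poles up on its brass base plate. Origin: centre of the underside. Base plate 38 (x) x 83 (y) x 3 mm; on it the cover, 38 (x) x 69 (y) mm with upright sides, top at 21 mm. 150 g. Grip it across x.
- single_coil: Narrow guitar pickup with white cover and six steel poles, lying poles up on its black base plate. Origin: centre of the underside. Base plate 24 (x) x 83 (y) x 3 mm; on it the cover, 18 (x) x 70 (y) mm with upright sides, top at 20 mm (poles 21). 70 g. Grip it across x.
- chrome_tuner: Chrome guitar tuning machine, post up. Origin: centre of the underside of its gear housing, which is 22 (x) x 18 (y) x 13 mm high; grip across y. Screw lug, 3 mm high, sticks out to y +14 mm at x -8.5 mm. Post 6.5 mm thick (11 at its foot) at x -2 mm, top at 32 mm. Shaft along +x to the chrome button, 13 x 20 x 7 mm, at x +20 to +33 mm, 3.5 to 10.5 mm high. 40 g.
- gold_tuner: Gold-coloured guitar tuning machine, post up. Origin: centre of the underside of its gear housing, which is 22 (x) x 18 (y) x 13 mm high; grip across y. Screw lug, 3 mm high, sticks out to y +14 mm at x -8.5 mm. Post 6.5 mm thick (11 at its foot) at x -2 mm, top at 32 mm. Shaft along +x to the cream button, 13 x 20 x 7 mm, at x +20 to +33 mm, 3.5 to 10.5 mm high. 40 g.
- amber_knob: Amber guitar control knob standing on its wide end. Round about z; origin: centre of the underside. Flange 26 mm wide and 3 mm high, then a body 23 mm wide tapering to 22 mm at its top, 18 mm up. Cream pointer line on top. 15 g.
- pickup_tray: Low grey tray, fixed, 130 (x) x 140 (y) x 15 mm high, with firm foam: black top at 14 mm, two straight-walled cut-outs down to a yellow floor at 6 mm. Origin: centre of underside; +x away from the robot. Cut-outs 99 mm long (y): wide one 54 mm (x), centre x -25 mm; narrow one 40 mm, centre x +31 mm. Pickups fit either way round; held by the upper 9 mm, fingers clear the foam.
- tuner_tray: Blue tray, fixed, with four tuning machines as fixed stock (up to 36 mm high). Outside 130 (x) x 140 (y) x 26 mm high, walls 5, floor 4 mm thick. Origin: centre of underside; +x points away from the robot. A rim-high cross wall at x +11 to +14 mm parts the stock on the +x side from the empty bay for new parts: x -60 to +11, y -65 to +65 mm.
- knob_tray: Blue tray, fixed, with four control knobs (black, cream, amber) as fixed stock (up to 22 mm high). Outside 130 (x) x 140 (y) x 26 mm high, walls 5, floor 4 mm thick. Origin: centre of underside; +x points away from the robot. A rim-high cross wall at x +11 to +14 mm parts the stock on the +x side from the empty bay for new parts: x -60 to +11, y -65 to +65 mm.
- screwdriver: Screwdriver, black handle with a red band, lying between two trays; 181 mm long, handle 25 mm thick. Origin on the bench, 95 mm from the handle end; the blade points along +x. Not to be moved.
- cutters: Small side cutters with yellow handles, lying between two trays, jaws along +x; x -91 to +42 mm from the origin, 40 mm wide, 16 mm high. Not to be moved. (Unlisted clutter: nearer the robot than the parts and just beyond the trays, under 50 mm high; a 115 mm bottle at the far edge; along the left and right edges, more than 0.4 m to the side, a guitar and bench gear.)
Not all that is in view belongs to the job. Leave any purple look-alike of the single_coil alone.

How it is judged:
By the outcome, as a careful person would: the job done as asked, in the order asked, and still so for the second after the job is handed in, with the robot touching nothing.
It also fails if it takes over 99 s, if anything falls off the work surface, if the arm or the gripper's body presses on something with over 40 N, if the wrist force passes 120 N, or if a joint passes its speed limit or range.

## Working session

There is one attempt and no reset: what is moved stays moved. The work goes in short steps, Python scripts to look and compute and a tool call to move; the robot and the scene stay as the last step left them, time stands still between calls to the robot, and variables do not carry over. Pictures are saved under pics/ and viewed, about 12 in all and at most 16, crops included, and the job is handed in when it is done.

Besides the shell and the picture viewer there is one more tool, called after "Request:" as name(argument=value, ...), one argument or row to a line, values as JSON. arm_command: Moves the arm, as the interface text tells. Its arguments: {"type":"object","properties":{"rows":{"type":"array","items":{"type":"object","properties":{"fingers":{"type":"number"},"travel":{"type":"array","items":{"type":"number"}},"roll":{"type":"number"}}}}},"required":["rows"]}

```bash
mkdir -p pics; ls; cat > h.py <<'E'
import numpy as np, cv2
from station import *
def save(n,im): cv2.imwrite('pics/'+n,im[...,::-1])
def cal(c):
    k=get_calibration(c); f=210/np.tan(np.radians(k['fov_y'])/2)
    return np.array([[f,0,k['cx']],[0,f,k['cy']],[0,0,1.]]),np.array(k['distortion'],float),np.array(k['origin'],float),np.array(k['attitude'],float)
def cloud(c,d):
    K,D,o,R=cal(c); v,u=np.mgrid[:420,:560]
    p=cv2.undistortPointsIter(np.stack([u,v],-1).reshape(-1,1,2).astype(float),K,D,None,None,(3,40,1e-6)).reshape(420,560,2) if hasattr(cv2,'undistortPointsIter') else cv2.undistortPoints(np.stack([u,v],-1).reshape(-1,1,2).astype(float),K,D).reshape(420,560,2)
    return np.dstack([p[...,0]*d,p[...,1]*d,d])@R.T+o
def proj(c,P):
    K,D,o,R=cal(c); rv=cv2.Rodrigues(R.T)[0]
    return cv2.projectPoints(np.atleast_2d(P).astype(float),rv,-R.T@o,K,D)[0].reshape(-1,2)
E
python3 - <<'E'
from h import *
for c in ('top','side'):
    im,d=capture(c); save(c+'0.png',im); np.savez(c+'0.npz',im=im,d=d)
    print(get_calibration(c))
    for n in ['humbucker','single_coil','chrome_tuner','gold_tuner','amber_knob','pickup_tray','tuner_tray','knob_tray','screwdriver','cutters']:
        print(c,n,[(np.round(r['position'],3).tolist(),round(float(r['p']),2)) for r in search_frame(c,n)])
print(sense())
E
```

```text
pics
{'fov_y': 50.92817170799125, 'cx': 292.82492248542, 'cy': 215.99235978819706, 'distortion': array([0.03545935, 0.        , 0.        , 0.        , 0.        ]), 'origin': array([0.31206284, 0.01912404, 0.94670664]), 'attitude': array([[-0.10680774, -0.97015615,  0.21769048],
       [-0.99427609,  0.10362675, -0.02601055],
       [ 0.00267574, -0.21922257, -0.97567121]])}
top humbucker [([0.583, 0.27, 0.01], 0.7), ([0.407, 0.322, 0.023], 0.58)]
top single_coil [([0.364, -0.064, 0.02], 0.93), ([0.425, 0.133, 0.021], 0.6)]
top chrome_tuner [([0.406, -0.162, 0.013], 0.53)]
top gold_tuner [([0.455, 0.006, 0.014], 0.44)]
top amber_knob [([0.398, -0.3, 0.022], 0.46)]
top pickup_tray [([0.586, 0.271, 0.011], 0.92), ([0.456, 0.005, 0.012], 0.66)]
top tuner_tray [([0.625, -0.014, 0.001], 0.71), ([0.427, 0.133, 0.022], 0.37)]
top knob_tray [([0.408, -0.159, 0.013], 0.45)]
top screwdriver [([0.56, 0.13, 0.024], 0.95)]
top cutters [([0.614, -0.126, 0.01], 0.94)]
{'fov_y': 43.372190759524216, 'cx': 290.6863038240548, 'cy': 214.7958210629664, 'distortion': array([0.05394593, 0.        , 0.    
[... 795 characters left out ...]
3e-04,
       -6.84120792e+01, -1.48168432e+01]), 'joint_velocities': array([ 0.05315181,  0.03066705, -0.0937804 , -0.05070957,  0.17585685,
       -0.05380689]), 'effort': array([-1.14134673e-05, -3.90480494e+01,  1.87623668e+01,  4.22445148e+00,
        1.54628512e-02, -2.28415183e-05]), 'tcp_pos': array([ 0.18401035, -0.59727979,  0.23355615]), 'ee_rot': array([[-9.55688771e-01, -2.94378960e-01,  2.59797273e-06],
       [-2.94378960e-01,  9.55688771e-01,  3.97710961e-06],
       [-3.65363076e-06,  3.03609049e-06, -1.00000000e+00]]), 'wrist_force': array([ 0.26494336, -0.14576146, -0.18958621]), 'moment': array([ 0.04547667, -0.02162108,  0.00224302]), 'gripper_width': 1.0019626961228911}
```

View pics/top0.png

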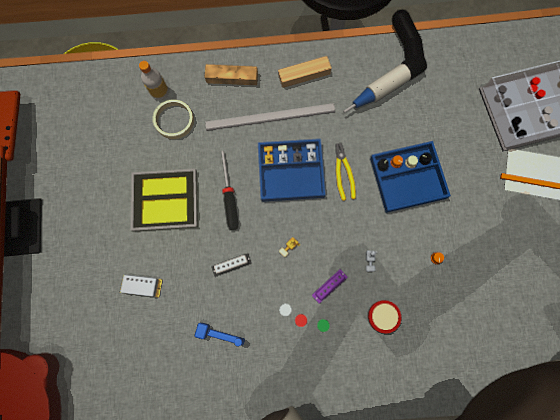

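View pics/side0.png

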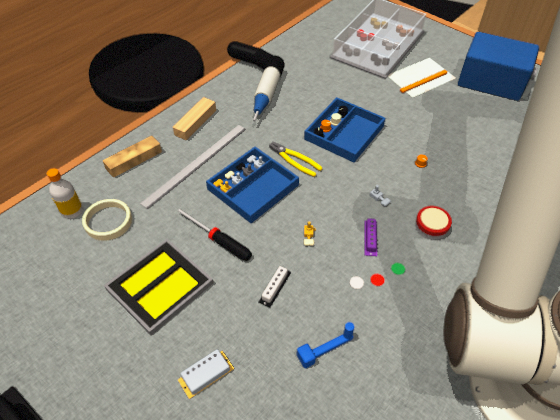

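The top view shows the humbucker at (140,286), single coil (231,264), gold tuner (290,246), chrome tuner (370,260) and knob (438,258). The trays are at (165,200), (292,170) and (410,177), and the purple look-alike is at (330,286). The side view agrees. Next I'll measure the poses.

```bash
cat >> h.py <<'E'
def rect(P):
    (c,s,a)=cv2.minAreaRect((P[:,:2]*1000).astype(np.float32)); 
    if s[0]<s[1]: a+=90; s=s[::-1]
    return np.round(c,1),np.round(s,1),round(a%180,1)   # long-axis angle from world x
def tiles(clouds,regions,S=4,h=0.05):
    out=[]
    for im,d,c in clouds:
        row=[]
        for x,y,z in regions:
            n=int(2*h*1000*S/2); g=np.linspace(h,-h,n)
            X,Y=np.meshgrid(g,g,indexing='ij'); P=np.stack([x+X,y+Y,0*X+z],-1).reshape(-1,3)
            m=proj(c,P).astype(np.float32).reshape(n,n,2)
            row.append(cv2.remap(im,m[...,0],m[...,1],cv2.INTER_CUBIC))
        out.append(np.hstack(row))
    return np.vstack(out)
E
python3 - <<'E'
from h import *
C={}
for c in ('top','side'):
    f=np.load(c+'0.npz'); C[c]=(f['im'],f['d'],c,cloud(c,f['d']))
objs={'humb':(.407,.322,.014,.03,.06),'sc':(.427,.136,.014,.03,.055),'gold':(.455,.008,.004,.04,.045),'chrome':(.408,-.16,.004,.04,.045),'knob':(.398,-.3,.012,.025,.03),'knobAll':(.398,-.3,.004,.025,.03),
'ptray':(.586,.272,.009,.03,.11),'ttray':(.62,-.014,.021,.03,.105),'ktray':(.585,-.27,.021,.0285,.105)}
for n,(x,y,z0,z1,r) in objs.items():
    for c in C:
        P=C[c][3]; m=(np.hypot(P[...,0]-x,P[...,1]-y)<r)&(P[...,2]>z0)&(P[...,2]<z1)&(C[c][1]>0)
        m=cv2.morphologyEx(m.astype(np.uint8),cv2.MORPH_OPEN,np.ones((2,2),np.uint8))>0
        Q=P[m]
        if len(Q)>5: print(n,c,len(Q),*rect(Q),'mean',np.round(Q.mean(0)*1000,1),'z95',np.round(np.percentile(Q[:,2],95)*1000,1))
for c in C:
    P=C[c][3]; m=(abs(P[...,0]-.45)<.03)&(abs(P[...,1]-.07)<.02); print('floor',c,np.round(P[m][:,2].mean()*1000,2),P[m][:,2].std()*1000)
T=tiles([C[c][:3] for c in C],[(.455,.008,.007),(.408,-.16,.007)],S=8)
save('tun.png',T); print(T.shape)
E
```

```text
humb top 639 [372.3 190.6] [361.6  37.7] 76.6 mean [404.1 324.2  24.1] z95 23.8
humb side 1085 [253.8 386.8] [373.2  74.8] 157.9 mean [399.1 329.7  26.4] z95 23.8
sc top 286 [390.3  79.3] [187.7  61. ] 55.5 mean [427.4 134.7  20.8] z95 22.6
sc side 365 [282.4 304.3] [528.3  41.6] 130.5 mean [425.1 137.2  20.9] z95 23.0
gold top 154 [394.8  21.4] [161.3  36.9] 168.7 mean [452.8   9.8  16.9] z95 30.4
gold side 190 [456.5   3.8] [57.6 19.5] 129.1 mean [451.9   9.6  11.7] z95 25.5
chrome top 167 [354.6 -85.3] [221.4  43. ] 123.2 mean [ 403.3 -158.8   16.1] z95 28.7
chrome side 174 [247.3 144.2] [757.5  43.8] 117.0 mean [ 402.7 -156.    15.8] z95 24.0
knob top 91 [ 395.8 -305.6] [27.6 17.8] 82.7 mean [ 395.7 -303.4   14.9] z95 19.9
knob side 79 [254.   83.6] [875.6  21. ] 109.9 mean [ 390.2 -292.7   26.2] z95 22.0
knobAll top 109 [ 395.1 -304.9] [28.8 20. ] 85.4 mean [ 395.3 -302.1   14. ] z95 19.7
knobAll side 119 [254.9  83.9] [875.5  24. ] 109.8 mean [ 390.7 -294.3   19.3] z95 21.2
ptray top 1977 [512.5 155.9] [449.3 183.7] 56.5 mean [584.  267.7  18.1] z95 17.5
ptray side 2832 [365.3 328.5] [608.5 168.5] 164.4 mean [581.6 272.4  14.6] z95 17.0
ttray top 722 [504.5  -9.5] [387.  142.7] 177.4 mean [624.5 -14.2  27.2] z95 28.5
ttray side 937 [423.7 232.2] [816.1 187.9] 128.8 mean [621.  -10.7  25.9] z95 28.6
ktray top 793 [ 507.7 -148.8] [487.  169.4] 120.2 mean [ 589.  -269.8   25.3] z95 28.2
ktray side 702 [394.5  89.6] [988.5 167.9] 117.0 mean [ 586.9 -262.9   25.7] z95 28.2
floor top -0.08 1.7650174481890544
floor side 0.95 1.3891450202447182
(800, 800, 3)
```

View pics/tun.png

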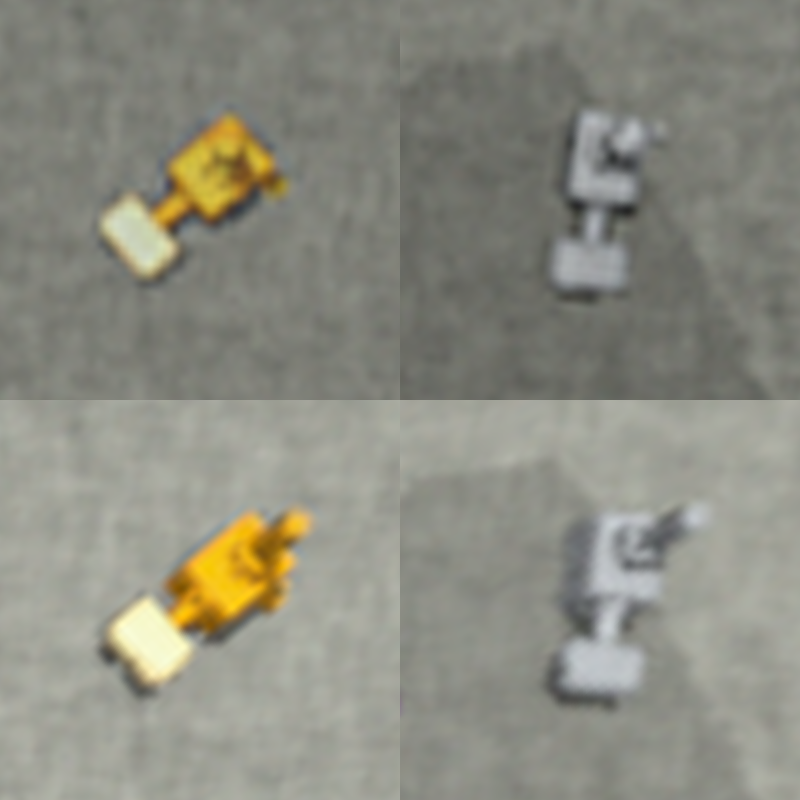

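The rectified tiles show each tuner's button towards the robot. The gold one points lower-left (about 145° button direction), the chrome one straight down. The depth has flying pixels, so I'll fit model silhouettes to the network masks instead.

```bash
cat >> h.py <<'E'
from scipy.optimize import minimize
B=lambda x0,x1,y0,y1,z0,z1:np.array([[x,y,z] for x in(x0,x1) for y in(y0,y1) for z in(z0,z1)])/1000
def cyl(x,y,r0,r1,z0,z1):
    t=np.linspace(0,2*np.pi,16,False)
    return np.vstack([np.c_[x+r*np.cos(t),y+r*np.sin(t),0*t+z] for r,z in((r0,z0),(r1,z1))])/1000
TUN=[B(-11,11,-9,9,0,13),B(-11,-6,0,14,0,3),cyl(-2,0,3.2,3.2,13,32),B(10,21,-2.5,2.5,4.5,9.5),B(20,33,-10,10,3.5,10.5)]
M={'humbucker':[B(-19,19,-41.5,41.5,0,3),B(-19,19,-34.5,34.5,3,21)],'single_coil':[B(-12,12,-41.5,41.5,0,3),B(-9,9,-35,35,3,20)],
'chrome_tuner':TUN,'gold_tuner':TUN,'amber_knob':[cyl(0,0,13,13,0,3),cyl(0,0,11.5,11,3,18)],
'pickup_tray':[B(-65,65,-70,70,0,15)],'tuner_tray':[B(-65,65,-70,70,0,26)],'knob_tray':[B(-65,65,-70,70,0,26)]}
def sil(c,n,p,z=0):
    a=np.radians(p[2]); R=np.array([[np.cos(a),-np.sin(a),0],[np.sin(a),np.cos(a),0],[0,0,1]])
    m=np.zeros((420,560),np.uint8)
    S=4; x0=proj(c,[[p[0],p[1],z]])[0].astype(int)-80
    m=np.zeros((160*S,160*S),np.uint8)
    for b in M[n]:
        q=(proj(c,b@R.T+[p[0],p[1],z])-x0+.5)*S-.5
        cv2.fillConvexPoly(m,np.round(cv2.convexHull(q.astype(np.float32))*16).astype(np.int32),255,shift=4)
    m=cv2.resize(m,(160,160),interpolation=cv2.INTER_AREA)/255.
    o=np.zeros((580,720)); y0=x0[1]+80; o[y0:y0+160,x0[0]+80:x0[0]+240]=m
    return o[80:500,80:640]
def fit(c,n,mask,p0,z=0):
    w=mask.astype(float)
    f=lambda q:np.abs(sil(c,n,(q[0]/1000,q[1]/1000,q[2]),z)-w).sum()/w.sum()
    q0=np.array([p0[0]*1000,p0[1]*1000,p0[2]])
    for d in (6,2):
        r=minimize(f,q0,method='Nelder-Mead',options=dict(initial_simplex=q0+np.vstack([np.zeros(3),np.diag([d,d,2*d])]),xatol=.05,fatol=1e-4)); q0=r.x
    return np.round(r.x,1),round(r.fun,3)
E
cat > m.py <<'E'
from h import *
P0={'humbucker':(.407,.322,-8),'single_coil':(.427,.136,15),'gold_tuner':(.458,.0,145),'chrome_tuner':(.412,-.16,180),'amber_knob':(.396,-.302,0),'pickup_tray':(.586,.271,0),'tuner_tray':(.62,-.014,0),'knob_tray':(.583,-.271,10)}
for c in ('top','side'):
    im,d=capture(c); ov=im.copy()
    for n,p in P0.items():
        best=None
        for r in cut_out(c,n):
            v,u=np.nonzero(r['mask'])
            e=np.linalg.norm(proj(c,[[p[0],p[1],.01]])[0]-[u.mean(),v.mean()])
            if e<15: best=r['mask']; break
        if best is None: print(c,n,'no mask'); continue
        q=fit(c,n,best,p); print(c,n,best.sum(),*q)
        ct,_=cv2.findContours((sil(c,n,(q[0][0]/1000,q[0][1]/1000,q[0][2]))>.5).astype(np.uint8),0,1); cv2.drawContours(ov,ct,-1,(0,255,0),1)
    save(c+'_fit.png',ov)
E
python3 m.py
```

```text
top humbucker 748 [406.8 328.4 -13.3] 0.045
top single_coil 424 [430.5 137.1  14. ] 0.092
top gold_tuner 167 [463.6   3.7 130. ] 0.169
top chrome_tuner 166 [ 416.8 -160.1  171.3] 0.197
top amber_knob no mask
top pickup_tray 3913 [588.1 270.5  -2. ] 0.025
top tuner_tray 3777 [626.4 -11.8  -2.3] 0.024
top knob_tray 3936 [ 583.  -269.9    7.3] 0.03
side humbucker 1477 [405.7 327.1 -12.8] 0.039
side single_coil 577 [430.1 134.1  13.8] 0.094
side gold_tuner 141 [463.   -0.6 127.2] 0.642
side chrome_tuner 152 [ 418.4 -165.1  168. ] 0.5
side amber_knob 128 [ 397.8 -305.6    5.1] 0.122
side pickup_tray 5534 [586.5 268.6  -2.1] 0.023
side tuner_tray 3928 [624.6 -14.6  -2.5] 0.021
side knob_tray 3130 [ 581.7 -272.3    6.9] 0.02
```

Poses from both cameras, averaged because they show a constant offset of about 1–2 mm between them. The button and housing pixels in the tiles agree with the tuner fits. First move goes to a via point, so the straight path doesn't cut inside the reach limit.

Request:
arm_command(
  rows=[
    {"fingers": 100, "travel": [-3.7, 3.0, 0.3], "roll": -8},
    {"fingers": 100, "travel": [-7.4, 6.0, 0.7], "roll": -16},
    {"fingers": 100, "travel": [-11.1, 9.0, 1.0], "roll": -24},
    {"fingers": 100, "travel": [-14.8, 12.0, 1.4], "roll": -32},
    {"fingers": 100, "travel": [-18.6, 15.0, 1.7], "roll": -40},
    {"fingers": 100, "travel": [-22.3, 18.1, 2.0], "roll": -48},
    {"fingers": 100, "travel": [-26.0, 21.1, 2.4], "roll": -56},
    {"fingers": 100, "travel": [-29.7, 24.1, 2.7], "roll": -60},
    {"fingers": 100, "travel": [-33.4, 27.1, 3.0], "roll": -60},
    {"fingers": 100, "travel": [-37.1, 30.1, 3.4], "roll": -60},
  ],
)

```text
time_s: 3.0
tcp_pos: [0.4509, -0.1986, 0.2]
ee_rot: [[-0.223, -0.975, 0.001], [-0.975, 0.223, -0.0], [-0.0, -0.001, -1.0]]
wrist_force: [0.5, -2.0, 0.6]
gripper_width: 0.998
```

```bash
cat > g.py <<'E'
# usage: g.py x,y,z,yaw_of_jaws [...]  (mm, deg): travel (cm) and roll of each from the present pose
import sys
from h import *
s=sense(); R=np.array(s['ee_rot']); t=np.array(s['tcp_pos']); yaw=np.degrees(np.arctan2(R[1,1],R[0,1]))
print('now',np.round(t*1000,1),'yaw',round(yaw,1),'t',round(s['time_s'],2),'w',round(s['gripper_width'],3),'F',np.round(s['wrist_force'],1),'q6',round(s['joints'][5],1))
for a in sys.argv[1:]:
    x,y,z,w=map(float,a.split(',')); d=R.T@(np.array([x,y,z])/1000-t)*100
    print(a,'travel',np.round(d,2),'roll',round(-((w-yaw+90)%180-90),1),'dist mm',round(np.linalg.norm(d)*10))
E
python3 g.py 406.3,327.8,110,-13 406.3,327.8,23,-13
```

```text
now [ 450.9 -198.6  200. ] yaw 167.1 t 3.0 w 0.998 F [ 0.5 -2.   0.6] q6 -8.0
406.3,327.8,110,-13 travel [-50.33  16.08   8.98] roll 0.1 dist mm 536
406.3,327.8,23,-13 travel [-50.33  16.09  17.68] roll 0.1 dist mm 557
```

Request:
arm_command(
  rows=[
    {"fingers": 100, "travel": [-4.5, 1.4, 0.5], "roll": 0},
    {"fingers": 100, "travel": [-9, 2.9, 1], "roll": 0},
    {"fingers": 100, "travel": [-13.5, 4.3, 2], "roll": 0},
    {"fingers": 100, "travel": [-18, 5.8, 3], "roll": 0},
    {"fingers": 100, "travel": [-22.5, 7.2, 4], "roll": 0},
    {"fingers": 100, "travel": [-27, 8.6, 5], "roll": 0},
    {"fingers": 100, "travel": [-31.5, 10.1, 6], "roll": 0},
    {"fingers": 100, "travel": [-36, 11.5, 7], "roll": 0},
    {"fingers": 100, "travel": [-40.5, 13, 8], "roll": 0},
    {"fingers": 100, "travel": [-45, 14.4, 9], "roll": 0},
  ],
)

```text
time_s: 4.0
tcp_pos: [0.4094, 0.2725, 0.1096]
ee_rot: [[-0.222, -0.975, 0.001], [-0.975, 0.222, 0.001], [-0.001, -0.001, -1.0]]
wrist_force: [1.8, 0.7, 0.4]
gripper_width: 1.003
```

```bash
python3 g.py 406.3,327.8,70,-13 406.3,327.8,23,-13
```

```text
now [409.4 272.5 109.6] yaw 167.2 t 4.0 w 1.003 F [1.8 0.7 0.4] q6 -65.5
406.3,327.8,70,-13 travel [-5.32  1.54  3.96] roll 0.2 dist mm 68
406.3,327.8,23,-13 travel [-5.31  1.54  8.66] roll 0.2 dist mm 103
```

Request:
arm_command(
  rows=[
    {"fingers": 100, "travel": [-3.5, 1.0, 2.0], "roll": 0},
    {"fingers": 100, "travel": [-5.4, 1.5, 3.9], "roll": 0},
    {"fingers": 100, "travel": [-5.4, 1.5, 5.9], "roll": 0},
    {"fingers": 100, "travel": [-5.4, 1.5, 7.6], "roll": 0},
    {"fingers": 100, "travel": [-5.4, 1.5, 8.7], "roll": 0},
    {"fingers": 100, "travel": [-5.4, 1.5, 8.7], "roll": 0},
    {"fingers": 30, "travel": [-5.4, 1.5, 8.7], "roll": 0},
    {"fingers": 30, "travel": [-5.4, 1.5, 8.7], "roll": 0},
    {"fingers": 30, "travel": [-5.4, 1.5, 8.7], "roll": 0},
    {"fingers": 30, "travel": [-5.4, 1.5, 8.7], "roll": 0},
  ],
)

```text
time_s: 5.0
tcp_pos: [0.4076, 0.3266, 0.0233]
ee_rot: [[-0.223, -0.975, 0.001], [-0.975, 0.223, 0.001], [-0.001, -0.001, -1.0]]
wrist_force: [0.3, 0.6, 0.1]
gripper_width: 0.72
```

Request:
arm_command(
  rows=[
    {"fingers": 10, "travel": [0, 0, 0], "roll": 0},
    {"fingers": 10, "travel": [0, 0, 0], "roll": 0},
    {"fingers": 10, "travel": [0, 0, 0], "roll": 0},
    {"fingers": 10, "travel": [0, 0, 0], "roll": 0},
    {"fingers": 10, "travel": [0, 0, 0], "roll": 0},
    {"fingers": 10, "travel": [0, 0, 0], "roll": 0},
    {"fingers": 10, "travel": [0, 0, -1], "roll": 0},
    {"fingers": 10, "travel": [0, 0, -2.5], "roll": 0},
    {"fingers": 10, "travel": [0, 0, -4.5], "roll": 0},
    {"fingers": 10, "travel": [0, 0, -6], "roll": 0},
  ],
)

```text
time_s: 6.0
tcp_pos: [0.4075, 0.3265, 0.084]
ee_rot: [[-0.223, -0.975, 0.001], [-0.975, 0.223, 0.001], [-0.001, -0.0, -1.0]]
wrist_force: [0.5, 1.2, -1.6]
gripper_width: 0.433
```

```bash
python3 g.py 562.3,270.4,83,-2 562.3,270.4,30,-2 ; python3 - <<'E'
from h import *
im,d=capture('top'); save('h1.png',im[170:330,80:260].repeat(3,0).repeat(3,1))
E
```

```text
now [407.5 326.5  84. ] yaw 167.1 t 6.0 w 0.433 F [ 0.5  1.2 -1.6] q6 -69.4
562.3,270.4,83,-2 travel [  2.02 -16.34   0.1 ] roll -10.9 dist mm 165
562.3,270.4,30,-2 travel [  2.03 -16.34   5.4 ] roll -10.9 dist mm 173
```

View pics/h1.png

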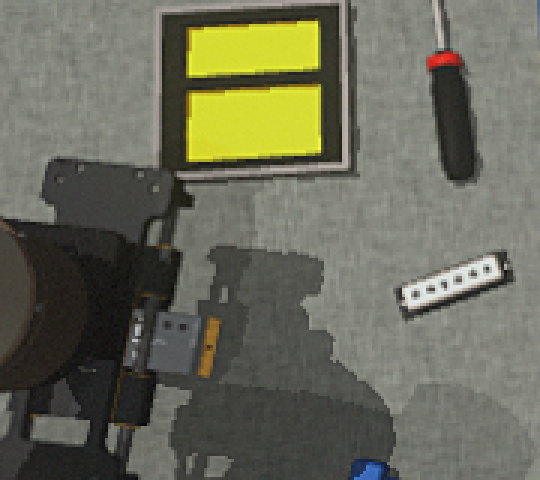

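The crop shows the humbucker lifted in the jaws (crop px 165–220, 345), with width 0.433, about 37.7 mm. Next I carry it over the wide cut-out.

Request:
arm_command(
  rows=[
    {"fingers": 10, "travel": [0.3, -2.5, 0], "roll": -2},
    {"fingers": 10, "travel": [0.7, -5.5, 0], "roll": -5},
    {"fingers": 10, "travel": [1.1, -9.0, 0], "roll": -8},
    {"fingers": 10, "travel": [1.5, -12.5, 0], "roll": -11},
    {"fingers": 10, "travel": [1.8, -15, 0], "roll": -11},
    {"fingers": 10, "travel": [2.0, -16.3, 0], "roll": -11},
    {"fingers": 10, "travel": [2.0, -16.3, 0.5], "roll": -11},
    {"fingers": 10, "travel": [2.0, -16.3, 1.5], "roll": -11},
    {"fingers": 10, "travel": [2.0, -16.3, 2.5], "roll": -11},
    {"fingers": 10, "travel": [2.0, -16.3, 2.5], "roll": -11},
  ],
)

```text
time_s: 7.05
tcp_pos: [0.5594, 0.2701, 0.0553]
ee_rot: [[-0.032, -0.999, -0.004], [-0.999, 0.032, -0.003], [0.003, 0.004, -1.0]]
wrist_force: [-0.4, 0.7, -1.6]
gripper_width: 0.433
```

```bash
python3 g.py 562.3,270.4,30,-2 ; python3 - <<'E'
from h import *
im,d=capture('side'); save('h2.png',im[200:400,60:280].repeat(3,0).repeat(3,1))
E
```

```text
now [559.4 270.1  55.3] yaw 178.2 t 7.05 w 0.433 F [-0.4  0.7 -1.6] q6 -42.5
562.3,270.4,30,-2 travel [-0.04 -0.3   2.52] roll 0.2 dist mm 25
```

View pics/h2.png

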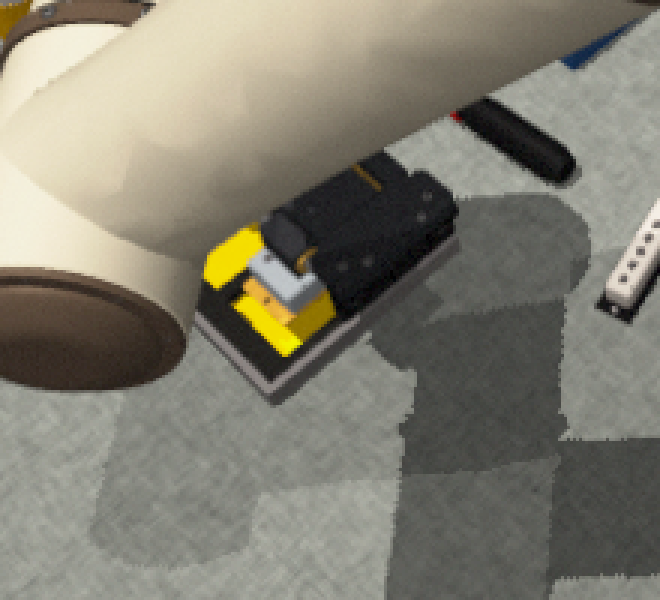

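The side crop shows the pickup over the wide cut-out (crop px 290,285). I'll lower it, starting from the commanded pose.

Request:
arm_command(
  rows=[
    {"fingers": 10, "travel": [0, 0, 0], "roll": 0},
    {"fingers": 10, "travel": [0, 0, 0.7], "roll": 0},
    {"fingers": 10, "travel": [0, 0, 1.4], "roll": 0},
    {"fingers": 10, "travel": [0, 0, 2.0], "roll": 0},
    {"fingers": 10, "travel": [0, 0, 2.3], "roll": 0},
    {"fingers": 10, "travel": [0, 0, 2.5], "roll": 0},
    {"fingers": 10, "travel": [0, 0, 2.5], "roll": 0},
  ],
)

```text
time_s: 7.8
tcp_pos: [0.5617, 0.2704, 0.0322]
ee_rot: [[-0.033, -0.999, -0.0], [-0.999, 0.033, -0.0], [0.0, 0.0, -1.0]]
wrist_force: [0.4, -0.0, -1.3]
gripper_width: 0.43
```

```bash
python3 g.py 562.3,270.4,30,-2
```

```text
now [561.7 270.4  32.2] yaw 178.1 t 7.8 w 0.43 F [ 0.4 -0.  -1.3] q6 -42.4
562.3,270.4,30,-2 travel [ 0.   -0.06  0.22] roll 0.1 dist mm 2
```

Request:
arm_command(
  rows=[
    {"fingers": 10, "travel": [0, 0, 0.1], "roll": 0},
    {"fingers": 10, "travel": [0, 0, 0.2], "roll": 0},
    {"fingers": 10, "travel": [0, 0, 0.25], "roll": 0},
    {"fingers": 60, "travel": [0, 0, 0.25], "roll": 0},
    {"fingers": 60, "travel": [0, 0, 0.25], "roll": 0},
    {"fingers": 60, "travel": [0, 0, 0.25], "roll": 0},
    {"fingers": 60, "travel": [0, 0, 0.25], "roll": 0},
    {"fingers": 60, "travel": [0, 0, -1.5], "roll": 0},
    {"fingers": 60, "travel": [0, 0, -4.5], "roll": 0},
    {"fingers": 60, "travel": [0, 0, -8.5], "roll": 0},
  ],
)

```text
time_s: 8.8
tcp_pos: [0.5606, 0.2697, 0.1167]
ee_rot: [[-0.033, -0.999, -0.004], [-0.999, 0.033, -0.003], [0.003, 0.004, -1.0]]
wrist_force: [-0.2, -0.0, 0.0]
gripper_width: 0.601
```

```bash
python3 g.py 430.3,135.6,117,13.9 430.3,135.6,23,13.9
```

```text
now [560.6 269.7 116.7] yaw 178.1 t 8.8 w 0.601 F [-0.2 -0.   0. ] q6 -42.4
430.3,135.6,117,13.9 travel [13.83 12.58  0.05] roll -15.8 dist mm 187
430.3,135.6,23,13.9 travel [13.81 12.55  9.45] roll -15.8 dist mm 209
```

Request:
arm_command(
  rows=[
    {"fingers": 60, "travel": [3, 2.8, 0], "roll": -4},
    {"fingers": 60, "travel": [6.3, 5.7, 0], "roll": -8},
    {"fingers": 60, "travel": [9.5, 8.7, 0], "roll": -12},
    {"fingers": 60, "travel": [12.5, 11.4, 0.5], "roll": -16},
    {"fingers": 60, "travel": [13.85, 12.65, 2.5], "roll": -16},
    {"fingers": 60, "travel": [13.85, 12.65, 5], "roll": -16},
    {"fingers": 60, "travel": [13.85, 12.65, 7.5], "roll": -16},
    {"fingers": 60, "travel": [13.85, 12.65, 9.0], "roll": -16},
    {"fingers": 60, "travel": [13.85, 12.65, 9.4], "roll": -16},
    {"fingers": 60, "travel": [13.85, 12.65, 9.4], "roll": -16},
  ],
)

```text
time_s: 9.8
tcp_pos: [0.4308, 0.1362, 0.0234]
ee_rot: [[0.244, -0.97, -0.001], [-0.97, -0.244, -0.001], [0.0, 0.001, -1.0]]
wrist_force: [0.2, 1.1, -0.4]
gripper_width: 0.602
```

```bash
python3 g.py 430.3,135.6,22.5,13.9; python3 - <<'E'
from h import *
im,d=capture('side'); save('s1.png',im[200:400,60:300].repeat(3,0).repeat(3,1))
E
```

```text
now [430.8 136.2  23.4] yaw -165.9 t 9.8 w 0.602 F [ 0.2  1.1 -0.4] q6 -24.1
430.3,135.6,22.5,13.9 travel [0.05 0.06 0.09] roll 0.2 dist mm 1
```

View pics/s1.png

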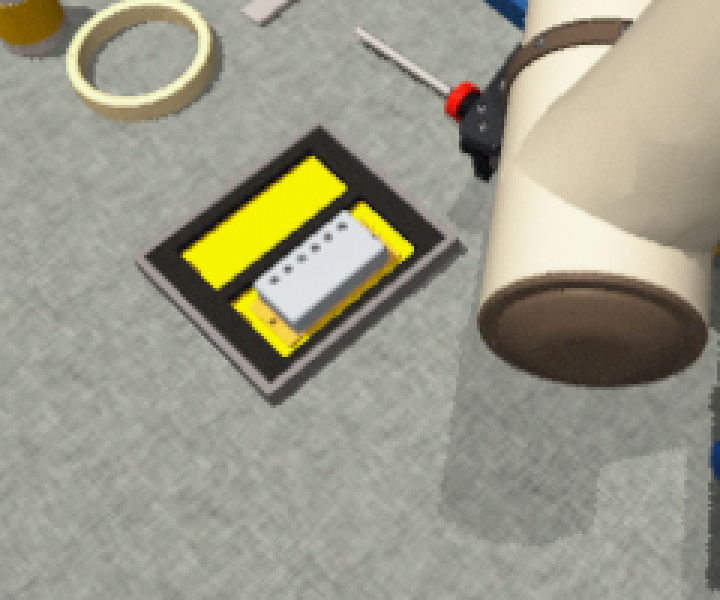

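The humbucker lies flat in the wide cut-out (crop px 320,270). Now I'll grip the single coil.

Request:
arm_command(
  rows=[
    {"fingers": 0, "travel": [0, 0, 0.05], "roll": 0},
    {"fingers": 0, "travel": [0, 0, 0.05], "roll": 0},
    {"fingers": 0, "travel": [0, 0, 0.05], "roll": 0},
    {"fingers": 0, "travel": [0, 0, 0.05], "roll": 0},
    {"fingers": 0, "travel": [0, 0, 0.05], "roll": 0},
    {"fingers": 0, "travel": [0, 0, 0.05], "roll": 0},
    {"fingers": 0, "travel": [0, 0, 0.05], "roll": 0},
    {"fingers": 0, "travel": [0, 0, -1], "roll": 0},
    {"fingers": 0, "travel": [0, 0, -3.5], "roll": 0},
    {"fingers": 0, "travel": [0, 0, -6.5], "roll": 0},
  ],
)

```text
time_s: 10.85
tcp_pos: [0.43, 0.1357, 0.0889]
ee_rot: [[0.244, -0.97, -0.002], [-0.97, -0.244, -0.002], [0.001, 0.003, -1.0]]
wrist_force: [0.8, 0.1, -0.4]
gripper_width: 0.201
```

```bash
python3 g.py 618.3,268.4,88,-2
```

```text
now [430.  135.7  88.9] yaw -165.9 t 10.85 w 0.201 F [ 0.8  0.1 -0.4] q6 -24.1
618.3,268.4,88,-2 travel [-8.28e+00 -2.15e+01  2.00e-02] roll 16.1 dist mm 230
```

Request:
arm_command(
  rows=[
    {"fingers": 0, "travel": [-1.2, -3, 0], "roll": 3},
    {"fingers": 0, "travel": [-2.6, -6.8, 0], "roll": 7},
    {"fingers": 0, "travel": [-4.1, -10.7, 0], "roll": 11},
    {"fingers": 0, "travel": [-5.7, -14.7, 0], "roll": 16},
    {"fingers": 0, "travel": [-7, -18.3, 0], "roll": 16},
    {"fingers": 0, "travel": [-7.9, -20.5, 0], "roll": 16},
    {"fingers": 0, "travel": [-8.25, -21.4, 0.5], "roll": 16},
    {"fingers": 0, "travel": [-8.25, -21.4, 1.5], "roll": 16},
    {"fingers": 0, "travel": [-8.25, -21.4, 2.5], "roll": 16},
    {"fingers": 0, "travel": [-8.25, -21.4, 2.8], "roll": 16},
  ],
)

```text
time_s: 11.85
tcp_pos: [0.6159, 0.2669, 0.0585]
ee_rot: [[-0.033, -0.999, -0.004], [-0.999, 0.033, -0.002], [0.002, 0.004, -1.0]]
wrist_force: [0.0, 0.2, -1.1]
gripper_width: 0.202
```

```bash
python3 - <<'E'
from h import *
im,d=capture('top'); save('s2.png',im[130:290,80:260].repeat(3,0).repeat(3,1))
E
python3 g.py 618.3,268.4,30,-2
```

```text
now [616.2 267.1  58.8] yaw 178.1 t 11.9 w 0.202 F [-0.1  0.3  0.1] q6 -39.1
618.3,268.4,30,-2 travel [-0.14 -0.21  2.87] roll 0.1 dist mm 29
```

View pics/s2.png

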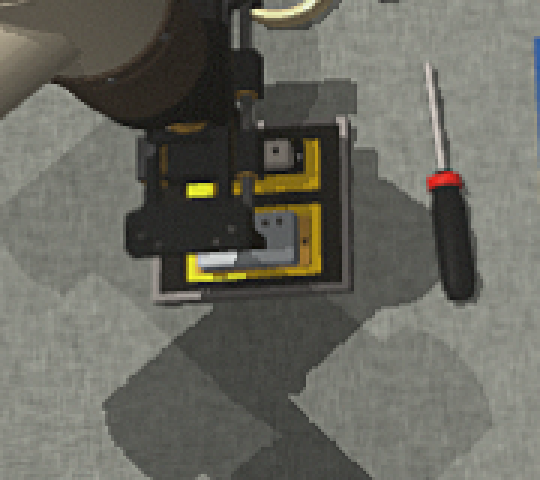

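The single coil hangs over the narrow cut-out (crop px 280,155), so I'll lower it.

Request:
arm_command(
  rows=[
    {"fingers": 0, "travel": [0, 0, 0.3], "roll": 0},
    {"fingers": 0, "travel": [0, 0, 1.0], "roll": 0},
    {"fingers": 0, "travel": [0, 0, 1.7], "roll": 0},
    {"fingers": 0, "travel": [0, 0, 2.3], "roll": 0},
    {"fingers": 0, "travel": [0, 0, 2.7], "roll": 0},
    {"fingers": 0, "travel": [0, 0, 2.7], "roll": 0},
    {"fingers": 0, "travel": [0, 0, 2.7], "roll": 0},
  ],
)

```text
time_s: 12.6
tcp_pos: [0.6183, 0.2685, 0.0335]
ee_rot: [[-0.033, -0.999, 0.0], [-0.999, 0.033, -0.0], [0.0, -0.0, -1.0]]
wrist_force: [-0.5, -0.4, -0.6]
gripper_width: 0.2
```

Request:
arm_command(
  rows=[
    {"fingers": 0, "travel": [0, 0, 0.2], "roll": 0},
    {"fingers": 0, "travel": [0, 0, 0.35], "roll": 0},
    {"fingers": 0, "travel": [0, 0, 0.42], "roll": 0},
    {"fingers": 0, "travel": [0, 0, 0.42], "roll": 0},
    {"fingers": 34, "travel": [0, 0, 0.42], "roll": 0},
    {"fingers": 34, "travel": [0, 0, 0.42], "roll": 0},
    {"fingers": 34, "travel": [0, 0, 0.42], "roll": 0},
    {"fingers": 34, "travel": [0, 0, -1.5], "roll": 0},
    {"fingers": 34, "travel": [0, 0, -4.5], "roll": 0},
    {"fingers": 34, "travel": [0, 0, -8.5], "roll": 0},
  ],
)

```text
time_s: 13.6
tcp_pos: [0.617, 0.2677, 0.1175]
ee_rot: [[-0.033, -0.999, -0.004], [-0.999, 0.033, -0.003], [0.003, 0.004, -1.0]]
wrist_force: [0.8, -0.4, -0.3]
gripper_width: 0.337
```

```bash
python3 - <<'E'
import numpy as np
for n,x,y,a in(('gold',462.8,1.5,130),('chrome',417.6,-162.6,171)):
    t=np.radians(a); print(n,x+2*np.cos(t),y+2*np.sin(t))
t=np.radians(-2.4)
for Y in(30,-30):
    X=-13.5-2; print(Y,625.5+X*np.cos(t)-Y*np.sin(t),-13.2+X*np.sin(t)+Y*np.cos(t))
E
python3 g.py 417.6,-162.6,117,81 461.5,3,117,40
```

```text
gold 461.51442478062694 3.032088886237956
chrome 415.62462331880977 -162.28713106991952
30 611.2698657453436 17.422757535768348
-30 608.7573265215917 -42.52461227016315
now [617.  267.7 117.5] yaw 178.1 t 13.6 w 0.337 F [ 0.8 -0.4 -0.3] q6 -39.1
417.6,-162.6,117,81 travel [43.67 18.51  0.24] roll -82.9 dist mm 474
461.5,3,117,40 travel [26.97 14.67  0.18] roll -41.9 dist mm 307
```

Request:
arm_command(
  rows=[
    {"fingers": 55, "travel": [2.8, 1.5, 0], "roll": -6},
    {"fingers": 55, "travel": [6.5, 3.5, 0], "roll": -13},
    {"fingers": 55, "travel": [10.5, 5.7, 0], "roll": -20},
    {"fingers": 55, "travel": [14.5, 7.9, 0], "roll": -28},
    {"fingers": 55, "travel": [18.5, 10.1, 0], "roll": -36},
    {"fingers": 55, "travel": [22.5, 12.3, 0], "roll": -42},
    {"fingers": 55, "travel": [25.5, 14, 1], "roll": -42},
    {"fingers": 55, "travel": [27.05, 14.8, 3], "roll": -42},
    {"fingers": 55, "travel": [27.05, 14.8, 5.5], "roll": -42},
    {"fingers": 55, "travel": [27.05, 14.8, 6.5], "roll": -42},
  ],
)

```text
time_s: 14.6
tcp_pos: [0.4601, 0.0021, 0.0524]
ee_rot: [[0.643, -0.766, -0.002], [-0.766, -0.643, -0.001], [-0.001, 0.002, -1.0]]
wrist_force: [0.3, 0.6, -0.1]
gripper_width: 0.547
```

```bash
python3 - <<'E'
from h import *
im,d=capture('side'); a=np.ascontiguousarray(im)
save('g1.png',cv2.resize(a[100:300,100:360],None,fx=3,fy=3))
E
python3 g.py 461.5,3,16,40
```

```text
now [460.1   2.4  51.6] yaw -139.9 t 14.65 w 0.552 F [-0.9 -0.  -1. ] q6 19.5
461.5,3,16,40 travel [ 0.05 -0.16  3.56] roll 0.1 dist mm 36
```

View pics/g1.png

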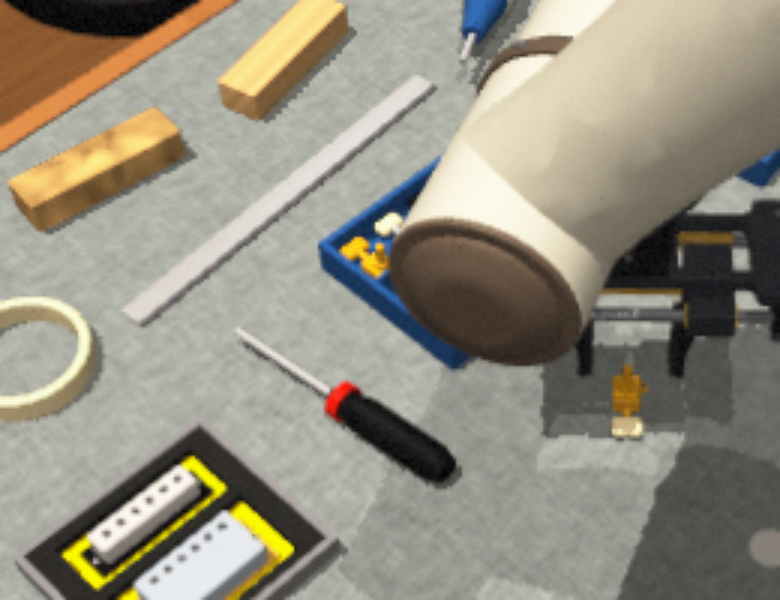

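Both pickups are seated (crop px 150,525 and 200,570), and the jaws straddle the gold tuner (px 627,390). Descending and gripping.

Request:
arm_command(
  rows=[
    {"fingers": 55, "travel": [0, 0, 0.5], "roll": 0},
    {"fingers": 55, "travel": [0, 0, 1.7], "roll": 0},
    {"fingers": 55, "travel": [0, 0, 2.8], "roll": 0},
    {"fingers": 55, "travel": [0, 0, 3.5], "roll": 0},
    {"fingers": 55, "travel": [0, 0, 3.5], "roll": 0},
    {"fingers": 0, "travel": [0, 0, 3.5], "roll": 0},
    {"fingers": 0, "travel": [0, 0, 3.5], "roll": 0},
    {"fingers": 0, "travel": [0, 0, 3.5], "roll": 0},
    {"fingers": 0, "travel": [0, 0, 3.5], "roll": 0},
    {"fingers": 0, "travel": [0, 0, 3.5], "roll": 0},
  ],
)

```text
time_s: 15.65
tcp_pos: [0.4615, 0.003, 0.0188]
ee_rot: [[0.644, -0.765, 0.0], [-0.765, -0.644, 0.0], [0.0, -0.0, -1.0]]
wrist_force: [-0.8, 0.3, 2.1]
gripper_width: 0.204
```

```bash
python3 g.py 611.3,17.4,110,87.6
```

```text
now [461.5   3.   18.8] yaw -139.9 t 15.65 w 0.204 F [-0.8  0.3  2.1] q6 19.5
611.3,17.4,110,87.6 travel [  8.55 -12.39  -9.11] roll -47.5 dist mm 176
```

Request:
arm_command(
  rows=[
    {"fingers": 28, "travel": [0, 0, 0], "roll": 0},
    {"fingers": 28, "travel": [0, 0, 0.15], "roll": 0},
    {"fingers": 28, "travel": [0, 0, 0.25], "roll": 0},
    {"fingers": 0, "travel": [0, 0, 0.25], "roll": 0},
    {"fingers": 0, "travel": [0, 0, 0.25], "roll": 0},
    {"fingers": 0, "travel": [0, 0, 0.25], "roll": 0},
    {"fingers": 0, "travel": [0, 0, 0.25], "roll": 0},
    {"fingers": 0, "travel": [0, 0, -1], "roll": 0},
    {"fingers": 0, "travel": [0, 0, -4], "roll": 0},
    {"fingers": 0, "travel": [0, 0, -8], "roll": 0},
  ],
)

```text
time_s: 16.65
tcp_pos: [0.4599, 0.0025, 0.098]
ee_rot: [[0.644, -0.765, -0.005], [-0.765, -0.644, -0.002], [-0.002, 0.005, -1.0]]
wrist_force: [1.5, -0.2, -0.5]
gripper_width: 0.202
```

```bash
python3 g.py 611.3,17.4,100,87.6
```

```text
now [459.9   2.5  98. ] yaw -139.9 t 16.65 w 0.202 F [ 1.5 -0.2 -0.5] q6 19.5
611.3,17.4,100,87.6 travel [  8.61 -12.54  -0.27] roll -47.5 dist mm 152
```

Request:
arm_command(
  rows=[
    {"fingers": 0, "travel": [1.5, -2.2, 0], "roll": -7},
    {"fingers": 0, "travel": [3.2, -4.6, 0], "roll": -15},
    {"fingers": 0, "travel": [4.9, -7.1, 0], "roll": -23},
    {"fingers": 0, "travel": [6.5, -9.4, 0], "roll": -31},
    {"fingers": 0, "travel": [7.8, -11.3, 0], "roll": -39},
    {"fingers": 0, "travel": [8.5, -12.4, 0], "roll": -47.5},
    {"fingers": 0, "travel": [8.5, -12.4, 1], "roll": -47.5},
    {"fingers": 0, "travel": [8.5, -12.4, 2.5], "roll": -47.5},
    {"fingers": 0, "travel": [8.5, -12.4, 4], "roll": -47.5},
    {"fingers": 0, "travel": [8.5, -12.4, 4], "roll": -47.5},
  ],
)

```text
time_s: 17.65
tcp_pos: [0.6077, 0.0173, 0.0555]
ee_rot: [[0.999, -0.045, -0.007], [-0.045, -0.999, -0.001], [-0.007, 0.001, -1.0]]
wrist_force: [-0.5, 0.4, -1.0]
gripper_width: 0.203
```

```bash
python3 - <<'E'
from h import *
a,d=capture('side'); b,d=capture('top')
save('g2.png',np.hstack([cv2.resize(a[120:260,170:320],None,fx=2.6,fy=2.6),cv2.resize(b[120:260,220:370],None,fx=2.6,fy=2.6)]))
E
python3 g.py 611.3,17.4,21,87.6
```

```text
now [610.1  17.7  58.1] yaw -92.5 t 17.75 w 0.2 F [0.3 0.4 0.3] q6 70.7
611.3,17.4,21,87.6 travel [0.13 0.02 3.71] roll -0.1 dist mm 37
```

View pics/g2.png

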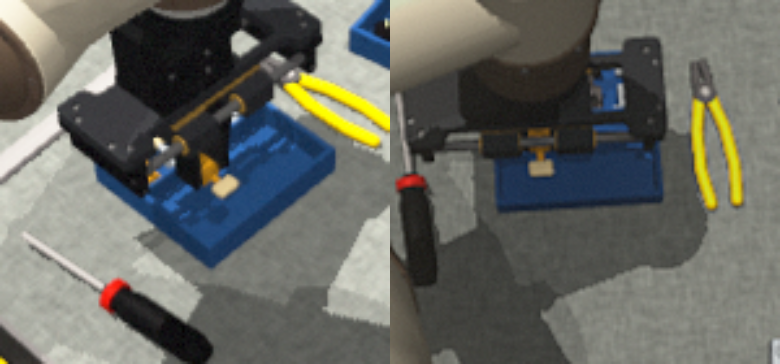

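The gold tuner hangs over the left half of the bay with its button towards the robot (left crop px 225,187; right crop 540,168). Lowering it.

Request:
arm_command(
  rows=[
    {"fingers": 0, "travel": [0, 0, 0.5], "roll": 0},
    {"fingers": 0, "travel": [0, 0, 1.5], "roll": 0},
    {"fingers": 0, "travel": [0, 0, 2.5], "roll": 0},
    {"fingers": 0, "travel": [0, 0, 3.1], "roll": 0},
    {"fingers": 0, "travel": [0, 0, 3.5], "roll": 0},
    {"fingers": 0, "travel": [0, 0, 3.5], "roll": 0},
    {"fingers": 0, "travel": [0, 0, 3.5], "roll": 0},
  ],
)

```text
time_s: 18.45
tcp_pos: [0.6112, 0.0179, 0.0235]
ee_rot: [[0.999, -0.041, 0.0], [-0.041, -0.999, -0.0], [0.0, 0.0, -1.0]]
wrist_force: [1.1, 0.2, -0.1]
gripper_width: 0.201
```

Request:
arm_command(
  rows=[
    {"fingers": 0, "travel": [0, 0, 0.15], "roll": 0},
    {"fingers": 0, "travel": [0, 0, 0.25], "roll": 0},
    {"fingers": 0, "travel": [0, 0, 0.3], "roll": 0},
    {"fingers": 0, "travel": [0, 0, 0.3], "roll": 0},
    {"fingers": 33, "travel": [0, 0, 0.3], "roll": 0},
    {"fingers": 33, "travel": [0, 0, 0.3], "roll": 0},
    {"fingers": 33, "travel": [0, 0, 0.3], "roll": 0},
    {"fingers": 33, "travel": [0, 0, -1.5], "roll": 0},
    {"fingers": 33, "travel": [0, 0, -5], "roll": 0},
    {"fingers": 33, "travel": [0, 0, -9.5], "roll": 0},
  ],
)

```text
time_s: 19.45
tcp_pos: [0.6095, 0.0175, 0.1177]
ee_rot: [[0.999, -0.042, -0.005], [-0.042, -0.999, -0.001], [-0.005, 0.001, -1.0]]
wrist_force: [0.2, -0.0, 0.2]
gripper_width: 0.332
```

```bash
python3 g.py 415.6,-162.3,60,81
```

```text
now [609.5  17.5 117.7] yaw -92.4 t 19.45 w 0.332 F [ 0.2 -0.   0.2] q6 70.8
415.6,-162.3,60,81 travel [-18.59  18.77   5.88] roll 6.6 dist mm 271
```

Request:
arm_command(
  rows=[
    {"fingers": 55, "travel": [-2.2, 2.2, 0], "roll": 1},
    {"fingers": 55, "travel": [-5.2, 5.2, 0], "roll": 2},
    {"fingers": 55, "travel": [-8.3, 8.3, 0], "roll": 3},
    {"fingers": 55, "travel": [-11.5, 11.5, 0], "roll": 4},
    {"fingers": 55, "travel": [-14.5, 14.5, 0.5], "roll": 5},
    {"fingers": 55, "travel": [-17, 17, 2], "roll": 6.6},
    {"fingers": 55, "travel": [-18.8, 18.8, 4], "roll": 6.6},
    {"fingers": 55, "travel": [-18.8, 18.8, 5.5], "roll": 6.6},
    {"fingers": 55, "travel": [-18.8, 18.8, 6.2], "roll": 6.6},
    {"fingers": 55, "travel": [-18.8, 18.8, 6.2], "roll": 6.6},
  ],
)

```text
time_s: 20.45
tcp_pos: [0.4153, -0.1621, 0.0561]
ee_rot: [[0.988, -0.156, -0.001], [-0.156, -0.988, -0.0], [-0.001, 0.0, -1.0]]
wrist_force: [0.6, -0.4, 0.7]
gripper_width: 0.553
```

```bash
python3 - <<'E'
from h import *
a,d=capture('side')
save('c1.png',cv2.resize(a[120:280,170:440],None,fx=2.9,fy=2.9))
E
python3 g.py 415.6,-162.3,16.5,81
```

```text
now [ 416.  -162.    56.7] yaw -98.9 t 20.5 w 0.554 F [-0.4 -0.2  0.6] q6 81.3
415.6,-162.3,16.5,81 travel [-0.03  0.03  4.02] roll 0.1 dist mm 40
```

View pics/c1.png

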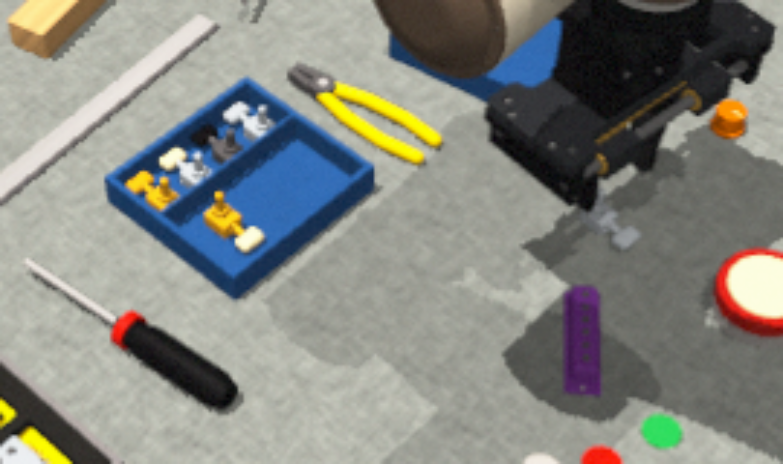

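The gold tuner stands upright in the bay (crop px 225,220), and the gripper is over the chrome tuner (610,220). Descending and gripping.

Request:
arm_command(
  rows=[
    {"fingers": 55, "travel": [0, 0, 0.8], "roll": 0},
    {"fingers": 55, "travel": [0, 0, 2], "roll": 0},
    {"fingers": 55, "travel": [0, 0, 3.2], "roll": 0},
    {"fingers": 55, "travel": [0, 0, 4], "roll": 0},
    {"fingers": 55, "travel": [0, 0, 4.1], "roll": 0},
    {"fingers": 0, "travel": [0, 0, 4.1], "roll": 0},
    {"fingers": 0, "travel": [0, 0, 4.1], "roll": 0},
    {"fingers": 0, "travel": [0, 0, 4.1], "roll": 0},
    {"fingers": 0, "travel": [0, 0, 4.1], "roll": 0},
    {"fingers": 0, "travel": [0, 0, 4.1], "roll": 0},
  ],
)

```text
time_s: 21.5
tcp_pos: [0.4155, -0.1622, 0.0159]
ee_rot: [[0.988, -0.156, 0.001], [-0.156, -0.988, -0.0], [0.001, -0.0, -1.0]]
wrist_force: [0.2, 0.4, 0.6]
gripper_width: 0.203
```

```bash
python3 g.py 608.8,-42.5,100,87.6
```

```text
now [ 415.5 -162.2   15.9] yaw -99.0 t 21.5 w 0.203 F [0.2 0.4 0.6] q6 81.3
608.8,-42.5,100,87.6 travel [ 17.23 -14.84  -8.4 ] roll -6.6 dist mm 242
```

Request:
arm_command(
  rows=[
    {"fingers": 0, "travel": [0, 0, -1], "roll": 0},
    {"fingers": 0, "travel": [0, 0, -4], "roll": 0},
    {"fingers": 0, "travel": [1, -0.9, -7.5], "roll": -1},
    {"fingers": 0, "travel": [3.5, -3, -8.4], "roll": -2},
    {"fingers": 0, "travel": [6.5, -5.6, -8.4], "roll": -3},
    {"fingers": 0, "travel": [9.7, -8.4, -8.4], "roll": -4},
    {"fingers": 0, "travel": [12.7, -10.9, -8.4], "roll": -5},
    {"fingers": 0, "travel": [15.2, -13.1, -8.4], "roll": -6},
    {"fingers": 0, "travel": [16.8, -14.5, -8.4], "roll": -6.6},
    {"fingers": 0, "travel": [17.2, -14.8, -8.4], "roll": -6.6},
  ],
)

```text
time_s: 22.5
tcp_pos: [0.6101, -0.0415, 0.0999]
ee_rot: [[0.999, -0.04, 0.001], [-0.04, -0.999, 0.0], [0.001, -0.0, -1.0]]
wrist_force: [-0.9, -0.4, -0.1]
gripper_width: 0.208
```

Request:
arm_command(
  rows=[
    {"fingers": 0, "travel": [0, 0, 1], "roll": 0},
    {"fingers": 0, "travel": [0, 0, 2.5], "roll": 0},
    {"fingers": 0, "travel": [0, 0, 4], "roll": 0},
    {"fingers": 0, "travel": [0, 0, 4], "roll": 0},
    {"fingers": 0, "travel": [0, 0, 4], "roll": 0},
    {"fingers": 0, "travel": [0, 0, 4], "roll": 0},
  ],
)

```text
time_s: 23.1
tcp_pos: [0.6084, -0.0432, 0.0604]
ee_rot: [[0.999, -0.042, 0.001], [-0.042, -0.999, 0.0], [0.001, -0.0, -1.0]]
wrist_force: [-0.8, 0.8, 0.5]
gripper_width: 0.203
```

```bash
python3 - <<'E'
from h import *
a,d=capture('side'); b,d=capture('top')
save('c2.png',np.hstack([cv2.resize(a[120:260,170:320],None,fx=2.6,fy=2.6),cv2.resize(b[120:260,220:370],None,fx=2.6,fy=2.6)]))
E
python3 g.py 608.8,-42.5,20.3,87.6
```

```text
now [608.7 -42.9  60.5] yaw -92.4 t 23.2 w 0.199 F [ 0.2  0.1 -1.7] q6 76.5
608.8,-42.5,20.3,87.6 travel [ 0.01 -0.04  4.02] roll 0.0 dist mm 40
```

View pics/c2.png

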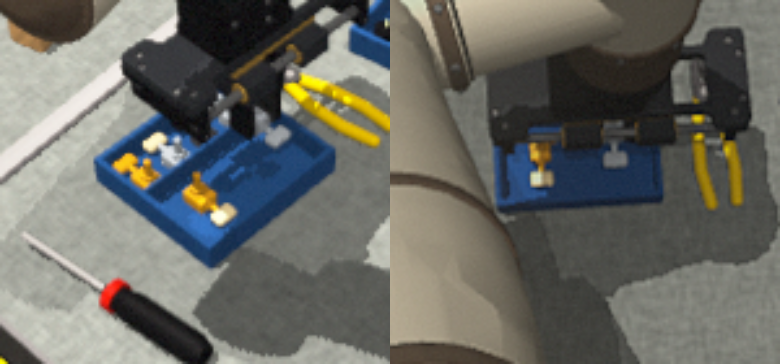

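The chrome tuner is held over the right half of the bay (right crop px 615,155), with gold beside it at 540,165. Lowering and releasing.

Request:
arm_command(
  rows=[
    {"fingers": 0, "travel": [0, 0, 0.7], "roll": 0},
    {"fingers": 0, "travel": [0, 0, 1.7], "roll": 0},
    {"fingers": 0, "travel": [0, 0, 2.7], "roll": 0},
    {"fingers": 0, "travel": [0, 0, 3.4], "roll": 0},
    {"fingers": 0, "travel": [0, 0, 3.8], "roll": 0},
    {"fingers": 0, "travel": [0, 0, 3.8], "roll": 0},
    {"fingers": 0, "travel": [0, 0, 3.8], "roll": 0},
  ],
)

```text
time_s: 23.9
tcp_pos: [0.6085, -0.0428, 0.0215]
ee_rot: [[0.999, -0.041, 0.0], [-0.041, -0.999, -0.0], [0.0, 0.0, -1.0]]
wrist_force: [0.4, 1.1, -0.6]
gripper_width: 0.198
```

Request:
arm_command(
  rows=[
    {"fingers": 0, "travel": [0, 0, 0.1], "roll": 0},
    {"fingers": 0, "travel": [0, 0, 0.15], "roll": 0},
    {"fingers": 0, "travel": [0, 0, 0.15], "roll": 0},
    {"fingers": 33, "travel": [0, 0, 0.15], "roll": 0},
    {"fingers": 33, "travel": [0, 0, 0.15], "roll": 0},
    {"fingers": 33, "travel": [0, 0, 0.15], "roll": 0},
    {"fingers": 33, "travel": [0, 0, -0.3], "roll": 0},
    {"fingers": 33, "travel": [0, 0, -2], "roll": 0},
    {"fingers": 33, "travel": [0, 0, -5.5], "roll": 0},
    {"fingers": 33, "travel": [0, 0, -9.5], "roll": 0},
  ],
)

```text
time_s: 24.9
tcp_pos: [0.6074, -0.043, 0.1167]
ee_rot: [[0.999, -0.042, -0.003], [-0.042, -0.999, -0.001], [-0.003, 0.001, -1.0]]
wrist_force: [2.0, -0.1, 0.1]
gripper_width: 0.332
```

```bash
python3 - <<'E'
import numpy as np
t=np.radians(7.1);X=-24.5;print(582.3+X*np.cos(t),-271.1+X*np.sin(t))
E
python3 g.py 398.6,-304.5,60,97.1
```

```text
557.9878675218055 -274.1282361801421
now [607.4 -43.  116.7] yaw -92.4 t 24.9 w 0.332 F [ 2.  -0.1  0.1] q6 76.5
398.6,-304.5,60,97.1 travel [-19.75  26.99   5.75] roll -9.5 dist mm 339
```

Request:
arm_command(
  rows=[
    {"fingers": 60, "travel": [-2, 2.7, 0], "roll": -1},
    {"fingers": 60, "travel": [-4.5, 6.1, 0], "roll": -3},
    {"fingers": 60, "travel": [-7.2, 9.8, 0], "roll": -5},
    {"fingers": 60, "travel": [-10, 13.6, 0], "roll": -7},
    {"fingers": 60, "travel": [-12.8, 17.4, 0], "roll": -9},
    {"fingers": 60, "travel": [-15.5, 21.1, 0.5], "roll": -9.5},
    {"fingers": 60, "travel": [-18, 24.5, 2], "roll": -9.5},
    {"fingers": 60, "travel": [-19.8, 27, 4], "roll": -9.5},
    {"fingers": 60, "travel": [-19.8, 27, 5.8], "roll": -9.5},
    {"fingers": 60, "travel": [-19.8, 27, 5.8], "roll": -9.5},
  ],
)

```text
time_s: 25.9
tcp_pos: [0.3971, -0.3045, 0.057]
ee_rot: [[0.993, 0.122, -0.004], [0.122, -0.993, 0.002], [-0.004, -0.002, -1.0]]
wrist_force: [0.1, -0.4, -0.5]
gripper_width: 0.599
```

```bash
python3 - <<'E'
from h import *
a,d=capture('side'); b,d=capture('top')
save('k1.png',np.hstack([cv2.resize(a[80:220,330:480],None,fx=2.6,fy=2.6),cv2.resize(b[180:320,360:510],None,fx=2.6,fy=2.6)]))
for c in('top','side'): print(c,[(np.round(r['position'],3),round(r['p'],2)) for r in search_frame(c,'amber_knob')])
E
python3 g.py 398.6,-304.5,16.5,97.1
```

```text
top [(array([0.559, 0.266, 0.029]), 0.26), (array([ 0.61 , -0.128,  0.006]), 0.16)]
side [(array([ 0.392, -0.296,  0.013]), 0.66)]
now [ 400.6 -304.3   59.7] yaw -82.8 t 26.1 w 0.601 F [-0.4  0.6 -0.9] q6 115.9
398.6,-304.5,16.5,97.1 travel [-0.21 -0.01  4.32] roll 0.1 dist mm 43
```

View pics/k1.png

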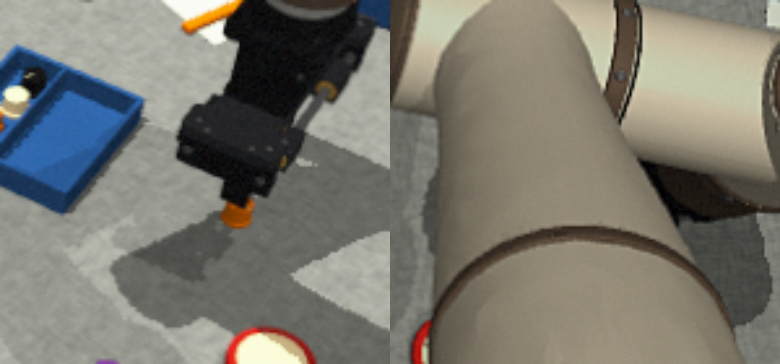

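The knob sits under the near finger line (left crop px 240,213), consistent with the measured pose. Descending and gripping.

Request:
arm_command(
  rows=[
    {"fingers": 60, "travel": [-0.2, 0, 0.8], "roll": 0},
    {"fingers": 60, "travel": [-0.2, 0, 2], "roll": 0},
    {"fingers": 60, "travel": [-0.2, 0, 3.2], "roll": 0},
    {"fingers": 60, "travel": [-0.2, 0, 4.2], "roll": 0},
    {"fingers": 60, "travel": [-0.2, 0, 4.3], "roll": 0},
    {"fingers": 0, "travel": [-0.2, 0, 4.3], "roll": 0},
    {"fingers": 0, "travel": [-0.2, 0, 4.3], "roll": 0},
    {"fingers": 0, "travel": [-0.2, 0, 4.3], "roll": 0},
    {"fingers": 0, "travel": [-0.2, 0, 4.3], "roll": 0},
    {"fingers": 0, "travel": [-0.2, 0, 4.3], "roll": 0},
  ],
)

```text
time_s: 27.1
tcp_pos: [0.3974, -0.3047, 0.0159]
ee_rot: [[0.992, 0.124, 0.001], [0.124, -0.992, -0.0], [0.001, 0.0, -1.0]]
wrist_force: [-1.1, 1.7, 7.6]
gripper_width: 0.238
```

```bash
python3 g.py 558,-274.1,100,97.1
```

```text
now [ 397.4 -304.7   15.9] yaw -82.9 t 27.1 w 0.238 F [-1.1  1.7  7.6] q6 116.0
558,-274.1,100,97.1 travel [16.32 -1.05 -8.41] roll 0.0 dist mm 184
```

```bash
python3 - <<'E'
from h import *
a,d=capture('side')
save('k2.png',cv2.resize(a[100:190,370:480],None,fx=6,fy=6,interpolation=cv2.INTER_CUBIC))
print(proj('side',[[.3974,-.3047,.018],[.3974,-.3047,0]]))
E
python3 g.py
```

```text
[[422.17549963 157.64435144]
 [420.43692974 163.4729153 ]]
now [ 397.5 -304.7   16. ] yaw -82.9 t 27.15 w 0.23 F [-0.3  1.5  3. ] q6 116.0
```

View pics/k2.png

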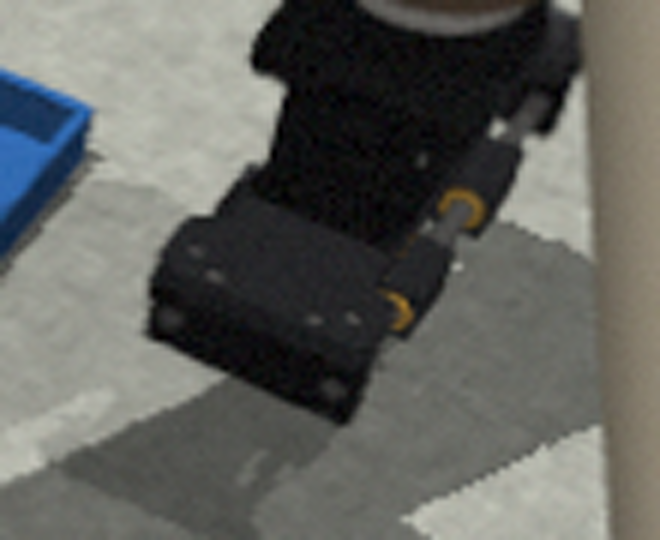

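The gripper body hides the knob, and the width (20 mm and falling) is too small for a proper grip on a 22–23 mm body. I'll open, rise and re-measure.

Request:
arm_command(
  rows=[
    {"fingers": 70, "travel": [0, 0, 0], "roll": 0},
    {"fingers": 70, "travel": [0, 0, 0], "roll": 0},
    {"fingers": 70, "travel": [0, 0, 0], "roll": 0},
    {"fingers": 70, "travel": [0, 0, 0], "roll": 0},
    {"fingers": 70, "travel": [0, 0, 0], "roll": 0},
    {"fingers": 70, "travel": [0, 0, -1], "roll": 0},
    {"fingers": 70, "travel": [0, 0, -4], "roll": 0},
    {"fingers": 70, "travel": [0, 0, -8], "roll": 0},
    {"fingers": 70, "travel": [4, 0, -12], "roll": 0},
    {"fingers": 70, "travel": [8, 0, -16], "roll": 0},
  ],
)

```text
time_s: 28.15
tcp_pos: [0.4675, -0.2959, 0.1692]
ee_rot: [[0.992, 0.123, 0.001], [0.123, -0.992, -0.001], [0.001, 0.001, -1.0]]
wrist_force: [1.8, -0.9, -0.2]
gripper_width: 0.703
```

```bash
python3 - <<'E'
from h import *
a,d=capture('side'); k=(d>0)
save('k3.png',cv2.resize(a[130:190,380:480],None,fx=7,fy=7,interpolation=cv2.INTER_CUBIC))
for r in cut_out('side','amber_knob'):
    v,u=np.nonzero(r['mask']); print(r['p'],u.mean(),v.mean(),len(u),u.min(),u.max(),v.min(),v.max())
    if abs(u.mean()-422)<25 and abs(v.mean()-160)<25: print(fit('side','amber_knob',r['mask'],(.397,-.305,0)))
E
python3 g.py
```

```text
now [ 474.4 -297.2  173.1] yaw -82.7 t 28.25 w 0.7 F [0.1 0.5 0.8] q6 112.6
```

View pics/k3.png

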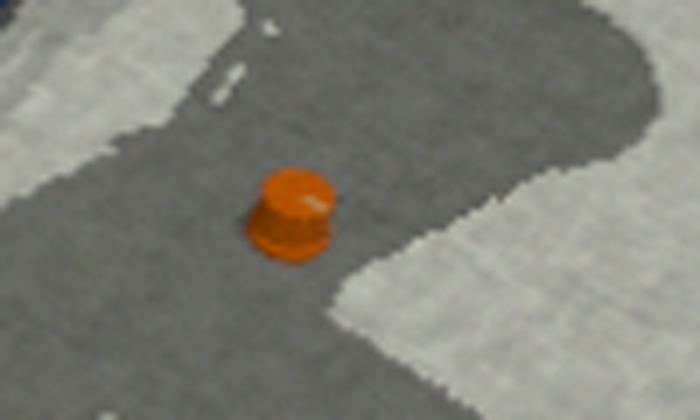

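The knob stands upright (crop px 292,215, so full px 422,161). I'll refit it from a colour mask.

```bash
python3 - <<'E'
from h import *
for c in('side','top'):
    a,d=capture(c); A=a.astype(float); u0,v0=proj(c,[[.397,-.305,.009]])[0].astype(int)
    m=np.zeros((420,560),bool); s=np.s_[v0-22:v0+22,u0-22:u0+22]
    h=cv2.cvtColor(a,cv2.COLOR_RGB2HSV); m[s]=((h[...,0]<25)&(h[...,1]>130))[s]
    n,l,st,ce=cv2.connectedComponentsWithStats(m.astype(np.uint8))
    if n<2: print(c,'none');continue
    i=1+np.argmax(st[1:,4]); print(c,st[i],ce[i]); m=l==i
    print(fit(c,'amber_knob',m,(.397,-.305,0)))
    P=cloud(c,d)[m]; print(np.round(np.median(P,0)*1000,1))
E
```

```text
side [415 154  13  14 135] [421.34814815 160.34074074]
(array([ 398. , -306.2,    7.6]), np.float64(0.093))
[ 395.7 -299.1   16. ]
top none
```

The refit gives the same place as before, so the jaws were centred. The knob is just narrower under the pads than I expected. I'll grip again slightly higher and check after a lift.

```bash
python3 g.py 398.5,-305,60,97.1 398.5,-305,18,97.1
```

```text
now [ 467.9 -295.5  167.3] yaw -82.9 t 28.35 w 0.703 F [ 0.   0.1 -0.5] q6 112.7
398.5,-305,60,97.1 travel [-7.03  0.08 10.71] roll 0.0 dist mm 128
398.5,-305,18,97.1 travel [-7.04  0.08 14.91] roll 0.0 dist mm 165
```

Request:
arm_command(
  rows=[
    {"fingers": 60, "travel": [0, 0, 0], "roll": 0},
    {"fingers": 60, "travel": [0, 0, 0], "roll": 0},
    {"fingers": 60, "travel": [0, 0, 0], "roll": 0},
    {"fingers": 60, "travel": [0, 0, 0], "roll": 0},
  ],
)

```text
time_s: 28.75
tcp_pos: [0.4668, -0.2959, 0.1657]
ee_rot: [[0.992, 0.124, -0.001], [0.124, -0.992, 0.0], [-0.001, -0.001, -1.0]]
wrist_force: [0.9, -1.1, -0.8]
gripper_width: 0.597
```

```bash
python3 g.py 398.5,-305,60,97.1 398.5,-305,18,97.1
```

```text
now [ 466.8 -295.9  165.7] yaw -82.9 t 28.75 w 0.597 F [ 0.9 -1.1 -0.8] q6 112.7
398.5,-305,60,97.1 travel [-6.88  0.06 10.58] roll -0.0 dist mm 126
398.5,-305,18,97.1 travel [-6.87  0.07 14.78] roll -0.0 dist mm 163
```

Request:
arm_command(
  rows=[
    {"fingers": 60, "travel": [-2, 0, 2], "roll": 0},
    {"fingers": 60, "travel": [-4.5, 0, 5], "roll": 0},
    {"fingers": 60, "travel": [-6.9, 0.1, 8.5], "roll": 0},
    {"fingers": 60, "travel": [-6.9, 0.1, 10.5], "roll": 0},
    {"fingers": 60, "travel": [-6.9, 0.1, 12], "roll": 0},
    {"fingers": 60, "travel": [-6.9, 0.1, 13.5], "roll": 0},
    {"fingers": 60, "travel": [-6.9, 0.1, 14.5], "roll": 0},
    {"fingers": 60, "travel": [-6.9, 0.1, 14.8], "roll": 0},
    {"fingers": 60, "travel": [-6.9, 0.1, 14.8], "roll": 0},
    {"fingers": 60, "travel": [-6.9, 0.1, 14.8], "roll": 0},
  ],
)

```text
time_s: 29.75
tcp_pos: [0.3996, -0.3056, 0.0188]
ee_rot: [[0.992, 0.124, 0.001], [0.124, -0.992, -0.0], [0.001, 0.001, -1.0]]
wrist_force: [-0.2, 0.4, -0.4]
gripper_width: 0.599
```

Request:
arm_command(
  rows=[
    {"fingers": 0, "travel": [0, 0, 0], "roll": 0},
    {"fingers": 0, "travel": [0, 0, 0], "roll": 0},
    {"fingers": 0, "travel": [0, 0, 0], "roll": 0},
    {"fingers": 0, "travel": [0, 0, 0], "roll": 0},
    {"fingers": 0, "travel": [0, 0, 0], "roll": 0},
    {"fingers": 0, "travel": [0, 0, 0], "roll": 0},
    {"fingers": 0, "travel": [0, 0, 0], "roll": 0},
    {"fingers": 0, "travel": [0, 0, 0], "roll": 0},
  ],
)

```text
time_s: 30.55
tcp_pos: [0.3991, -0.3054, 0.0184]
ee_rot: [[0.992, 0.124, 0.0], [0.124, -0.992, -0.0], [0.0, 0.0, -1.0]]
wrist_force: [-0.5, 0.6, 1.7]
gripper_width: 0.235
```

```bash
python3 g.py
```

```text
now [ 399.1 -305.4   18.4] yaw -82.9 t 30.55 w 0.235 F [-0.5  0.6  1.7] q6 116.0
```

Request:
arm_command(
  rows=[
    {"fingers": 0, "travel": [0, 0, -0.5], "roll": 0},
    {"fingers": 0, "travel": [0, 0, -2], "roll": 0},
    {"fingers": 0, "travel": [0, 0, -4.5], "roll": 0},
    {"fingers": 0, "travel": [0, 0, -7], "roll": 0},
    {"fingers": 0, "travel": [1.5, -0.1, -8.2], "roll": 0},
    {"fingers": 0, "travel": [4.5, -0.3, -8.2], "roll": 0},
    {"fingers": 0, "travel": [8, -0.55, -8.2], "roll": 0},
    {"fingers": 0, "travel": [11.5, -0.8, -8.2], "roll": 0},
    {"fingers": 0, "travel": [14.5, -1, -8.2], "roll": 0},
    {"fingers": 0, "travel": [16.1, -1.1, -8.2], "roll": 0},
  ],
)

```text
time_s: 31.55
tcp_pos: [0.5598, -0.274, 0.1003]
ee_rot: [[0.992, 0.125, 0.001], [0.125, -0.992, -0.0], [0.001, 0.0, -1.0]]
wrist_force: [-0.9, 0.8, 0.2]
gripper_width: 0.236
```

Request:
arm_command(
  rows=[
    {"fingers": 0, "travel": [0, 0, 1], "roll": 0},
    {"fingers": 0, "travel": [0, 0, 2.5], "roll": 0},
    {"fingers": 0, "travel": [0, 0, 4], "roll": 0},
    {"fingers": 0, "travel": [0, 0, 4], "roll": 0},
    {"fingers": 0, "travel": [0, 0, 4], "roll": 0},
    {"fingers": 0, "travel": [0, 0, 4], "roll": 0},
  ],
)

```text
time_s: 32.15
tcp_pos: [0.5576, -0.2748, 0.0611]
ee_rot: [[0.992, 0.124, 0.001], [0.124, -0.992, -0.0], [0.001, 0.001, -1.0]]
wrist_force: [-0.2, -0.4, -0.2]
gripper_width: 0.237
```

```bash
python3 - <<'E'
from h import *
a,d=capture('side'); b,d=capture('top')
save('k4.png',np.hstack([cv2.resize(a[80:180,290:400],None,fx=3.5,fy=3.5),cv2.resize(b[120:220,360:470],None,fx=3.5,fy=3.5)]))
E
python3 g.py 558,-274.1,22.6,97.1
```

```text
now [ 557.9 -274.8   61.2] yaw -82.9 t 32.25 w 0.24 F [-0.9  0.3 -0.5] q6 108.4
558,-274.1,22.6,97.1 travel [ 0.02 -0.07  3.86] roll 0.0 dist mm 39
```

View pics/k4.png

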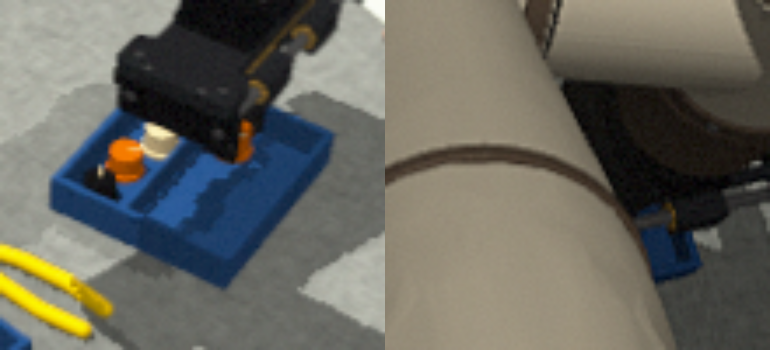

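The knob is held upright over the empty bay (left crop px 240,145). Lowering and releasing.

Request:
arm_command(
  rows=[
    {"fingers": 0, "travel": [0, 0, 1], "roll": 0},
    {"fingers": 0, "travel": [0, 0, 2], "roll": 0},
    {"fingers": 0, "travel": [0, 0, 3], "roll": 0},
    {"fingers": 0, "travel": [0, 0, 3.6], "roll": 0},
    {"fingers": 0, "travel": [0, 0, 3.6], "roll": 0},
    {"fingers": 0, "travel": [0, 0, 3.6], "roll": 0},
  ],
)

```text
time_s: 32.85
tcp_pos: [0.5576, -0.2746, 0.024]
ee_rot: [[0.992, 0.124, -0.0], [0.124, -0.992, -0.0], [-0.0, 0.0, -1.0]]
wrist_force: [0.1, 0.1, -1.0]
gripper_width: 0.234
```

Request:
arm_command(
  rows=[
    {"fingers": 0, "travel": [0, 0, 0.1], "roll": 0},
    {"fingers": 0, "travel": [0, 0, 0.17], "roll": 0},
    {"fingers": 0, "travel": [0, 0, 0.17], "roll": 0},
    {"fingers": 42, "travel": [0, 0, 0.17], "roll": 0},
    {"fingers": 42, "travel": [0, 0, 0.17], "roll": 0},
    {"fingers": 42, "travel": [0, 0, 0.17], "roll": 0},
    {"fingers": 42, "travel": [0, 0, 0.17], "roll": 0},
    {"fingers": 42, "travel": [0, 0, -1], "roll": 0},
    {"fingers": 42, "travel": [0, 0, -4], "roll": 0},
    {"fingers": 42, "travel": [0, 0, -8], "roll": 0},
  ],
)

```text
time_s: 33.85
tcp_pos: [0.5563, -0.2742, 0.104]
ee_rot: [[0.992, 0.124, -0.004], [0.124, -0.992, 0.001], [-0.004, -0.002, -1.0]]
wrist_force: [0.3, -1.3, 0.3]
gripper_width: 0.42
```

Request:
arm_command(
  rows=[
    {"fingers": 42, "travel": [0, 1, -3], "roll": 0},
    {"fingers": 42, "travel": [0, 4, -6], "roll": 0},
    {"fingers": 42, "travel": [-2, 8, -9], "roll": 0},
    {"fingers": 42, "travel": [-5, 12, -12], "roll": 0},
    {"fingers": 42, "travel": [-9, 15, -14], "roll": 0},
    {"fingers": 42, "travel": [-13, 18, -14], "roll": 0},
    {"fingers": 42, "travel": [-17, 21, -14], "roll": 0},
    {"fingers": 42, "travel": [-20, 23, -14], "roll": 0},
    {"fingers": 42, "travel": [-22, 24, -14], "roll": 0},
    {"fingers": 42, "travel": [-22, 24, -14], "roll": 0},
  ],
)

```text
time_s: 34.85
tcp_pos: [0.3659, -0.5417, 0.2453]
ee_rot: [[0.993, 0.119, 0.0], [0.119, -0.993, -0.001], [0.0, 0.001, -1.0]]
wrist_force: [0.8, -0.5, 0.3]
gripper_width: 0.419
```

```bash
python3 - <<'E'
from h import *
a,d=capture('side'); b,db=capture('top')
save('end.png',np.vstack([cv2.resize(a[90:350,90:400],(720,300),interpolation=cv2.INTER_AREA),cv2.resize(b[130:240,120:460],(720,233))]) if 0 else np.hstack([cv2.resize(a[90:350,90:400],None,fx=1.29,fy=1.29),cv2.resize(b[125:245,125:455],None,fx=1.2,fy=1.2)[:0]]) if 0 else np.vstack([cv2.resize(a[90:340,100:400],(480,400)).copy() if 0 else np.hstack([cv2.resize(a[100:220,190:400],(400,228)),cv2.resize(a[230:340,90:292],(400,228))]),cv2.resize(b[125:245,125:455],(800,291))]))
# heights of placed parts over the floor
for n,x,y,r in(('humb',562,270,.006),('sc',618.3,268.4,.006),('goldBtn',584,18,.004),('chrBtn',582,-42,.004),('knob',558,-274,.006)):
    for c,dd in(('side',d),('top',db)):
        P=cloud(c,dd); m=(np.hypot(P[...,0]-x/1000,P[...,1]-y/1000)<r)&(dd>0); print(n,c,m.sum(),np.round(np.median(P[m][:,2])*1000,1) if m.any() else '')
E
python3 g.py
```

```text
humb side 34 27.1
humb top 24 26.9
sc side 29 25.3
sc top 24 26.8
goldBtn side 9 15.0
goldBtn top 13 13.4
chrBtn side 13 15.1
chrBtn top 15 13.8
knob side 16 22.3
knob top 21 21.6
now [ 368.6 -540.1  245. ] yaw -82.9 t 34.95 w 0.419 F [-0.4 -0.1  0.5] q6 138.6
```

View pics/end.png

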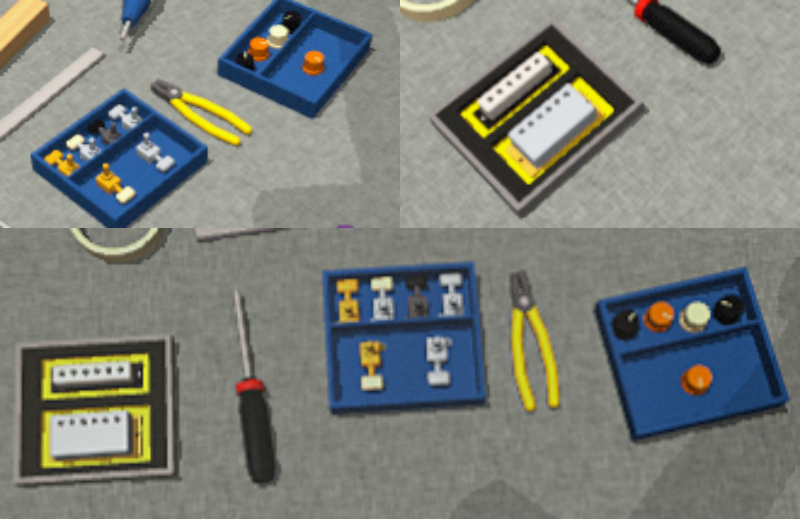

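Every part is seated upright at its expected height: the pickups at (80,435) and (95,375), the tuners at (371,365) and (438,358), and the knob at (697,380). The screwdriver and cutters look undisturbed. Handing in.

Request:
arm_command(
  rows=[
    {"fingers": 42, "travel": [0, 0, 0], "roll": 0},
    {"fingers": 42, "travel": [0, 0, 0], "roll": 0},
    {"fingers": 42, "travel": [0, 0, 0], "roll": 0},
    {"fingers": 42, "travel": [0, 0, 0], "roll": 0},
  ],
)

```text
time_s: 35.35
tcp_pos: [0.3697, -0.5395, 0.2443]
ee_rot: [[0.992, 0.125, -0.0], [0.125, -0.992, -0.0], [-0.0, 0.0, -1.0]]
wrist_force: [-0.4, -0.1, 0.3]
gripper_width: 0.419
```

```bash
python3 -c "
from station import *; print(finish_job())"
```

```text
the job is handed in; nothing more can be done
None
```

All five parts are in their trays and the job is handed in, at about 35 s on the robot's clock. I placed them in this order: humbucker in the wide cut-out, single coil in the narrow one, gold then chrome tuner side by side in the tuner bay, and the amber knob in the knob bay.

- **Last pictures (both cameras):** every part is upright and in its own place. The screwdriver and cutters look undisturbed by eye. The purple look-alike was barely in frame, but the arm never went to it.
- **Heights:** the tops match parts resting on the tray floors to within about 1 mm:

| Part | Measured (mm) | Expected (mm) |
|---|---|---|
| Humbucker | 27 | 27 |
| Single coil | 25–27 | 26 |
| Tuner buttons | 13–15 | 14.5 |
| Knob | 22 | 22 |

- **What disagreed:** the knob's first grip read about 20 mm, less than its stated 22–23 mm. I opened, re-measured it in the same spot and gripped it slightly higher. That grip read 20.5 mm and held steady. The networks also missed or mislabelled several items, so most positions came from my own fits to the images.

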